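# Clear the wedging slab in the pottery studio

### The arm

A 6-joint arm with a two-finger parallel gripper is mounted at the origin on the work surface. World frame = base frame: x ahead of the robot, y to its left, z up, the work surface at z = 0. Lengths are in mm, angles in rad, forces in N, time in s.
With the tool pointing down it reaches from about 275 to 1000 mm from the base axis. Payload 8.4 kg.
Tool frame: the origin (TCP) lies between the finger pads; the fingertips stand 17 mm ahead of it and the grasp point (between the pads) lies 2 mm behind it; z points along the fingers, y is the line along which they close (so a half turn about z gives the same grasp; the last joint's range is limited). The gripper opens to 85 mm and grips with 20 to 120 N. Pads are 22 mm wide; open, the fingers measure 114 mm over their backs; the gripper's body (76 mm by 85 mm) begins 54 mm behind the grasp point. The pads swing forward as they close: fully open they stand 13 mm farther back than shut.
Start: joints at [1.291, 0.353, 1.633, -0, 1.155, -0.002], TCP at [171.399, 601.041, 248.281] pointing down, gripper open.
Joint ranges: [-2.63, 2.63], [-0.92, 2.1], [0.06, 2.66], [-1.3, 4.44], [0, 2.69], [-3.02, 3.02]. Speed limits (rad/s): [2.22, 2.22, 2.79, 3.14, 3.14, 3.14].

### API

Orientations are given as [roll, pitch, yaw] about the fixed x, y, z axes, in that order (R = Rz(yaw) Ry(pitch) Rx(roll)).
In Python, from rig import sense, grab_frame, sign_off gives the robot as it stands. The module is installed in compiled form; this text tells all that it offers.
- The arm moves only by the tool send_rows, never from a script. Its argument "moves" is a list that holds one entry, the list of rows, each a list of 7 numbers: the shift along the world's x, y, z in m, then the turn, a rotation vector about the world's x, y, z in rad, then the opening, from -1 (shut) to 1 (fully open). In form: [[[dx, dy, dz, rx, ry, rz, jaw], ...]]. A call has 1 to 10 rows; each row shifts and turns the commanded pose from where the row before left it; what a row does not reach is not made up. A row lasts 1/10 s, in which the tool goes at most 50 mm and 8.59 degrees, less where a joint would pass 70% of its speed; a pose out of reach is approached as far as the arm can. A call with a gripper value outside its range is refused whole. The fingers move at their own pace and stop on an object; "grip_force" is the grip in N (left out, the last holds). Time passes only in rows, so rows that do not move let the fingers close. It gives the time, the measured TCP pose, the force, the opening and the grip force at its end, in the units of the state.
- sense(): the state, without advancing time (a new reading comes with each control period).
- grab_frame(name): name is "scene" or "top" or "wrist"; returns a dict with "img" (384x512x3 uint8, red, green, blue), "mtx" (3x3 intrinsics, pixels), "rvec" (rotation vector, rad) and "tvec" (3), from world to camera coordinates, as OpenCV has them; the wrist camera has in their place "T_tool_cam" (4x4, takes a point from camera to tool coordinates, whose origin is the TCP and whose axes are the flange's). Camera axes: x right, y down, z forward; pixel columns grow to the right and rows downward; lengths in mm; the calibration is good to about 2 mm. A picture is of the moment at which its call begins: read the wrist's pose just before it. There is no depth.
- sign_off(): hands the job in; it is judged then, once.
The state is a dict: "clock": time; "qpos": joint angles; "qvel": joint speeds; "joint_efforts": joint torques, N m; "eef_pos": TCP position; "tcp_rot": TCP orientation; "contact_force": force on the tool from outside, world axes, zero at the start; "wrist_torque": the same for the moment, N m; "opening": opening from 0.0 (shut) to 1.0 (fully open); "grasp_force": force on a finger pad.
Only numpy, scipy, OpenCV 4.12 (cv2) and the standard library are available. Lean on these libraries where they do the work, as an engineer would, in place of code of your own. Each camera call takes 0.05 s, during which the arm holds its last target. There are 200 camera calls.

### The job

Clear the plaster slab for the next potter: put the tall jar upright into the one empty cell of the divided crate, setting it down rather than dropping it, and push the three clay scraps off the slab's edge into the grey bin beside it. The scraps are crumbly, so slide them along the slab and do not lift them. Leave the small clay cup standing where it is on the slab, and the short jars in their cells.

Things in the scene. Friction and masses are not known exactly. Their poses are not given: they have to be found in the camera images.
- slab: fixed white plaster slab in a wooden frame, 320 mm (its x) by 280 mm (its y), top face flat and 90 mm above the table. Origin: centre of its underside on the table, z up. The bin stands against the edge at its -y side.
- bin: fixed open grey plastic bin, outside 270 mm (its x) by 160 mm (its y) by 70 mm tall, walls and floor 4 mm; its +y wall stands 2 mm from the slab's -y edge, its rim 20 mm below the slab's top. It is narrower than the slab and may be off-centre along it by up to 20 mm. Origin: centre of its underside on the table, z up, axes parallel to the slab's.
- crate: fixed open plywood crate, outside 148 by 148 mm, 45 mm tall, outer walls, dividing walls and floor 5 mm, divided into 2 by 2 cells about 66 mm square; three cells hold a short jar, one is empty. Origin: centre of its underside on the table, z up.
- free_cell (a point): centre of the inner floor of the crate's empty cell (the cell towards the crate's +x, +y), 5 mm above the table; axes as the crate's.
- scrap_block: loose clay scrap, a squat block 46 by 38 mm, 26 mm tall. Raw grey-brown clay like the other scraps and the cup. Origin: middle of the lump, 13 mm above its underside as it lies. Its x lies along its length.
- scrap_strip: loose clay scrap, a cut strip 60 by 26 mm with a slight bulge (up to 37 mm wide), 26 mm tall. Raw grey-brown clay like the other scraps and the cup. Origin: middle of the lump, 13 mm above its underside as it lies. Its x lies along its length.
- scrap_corner: loose clay scrap, an L-shaped corner piece, 48 mm (x) by 46 mm (y), 26 mm tall, legs 22 mm wide along its -x and -y sides. Raw grey-brown clay like the other scraps and the cup. Origin: middle of the lump, 13 mm above its underside as it lies. 
- cup: small unfired clay cup standing on the slab, 66 mm across the rim, 58 mm tall, open at the top; fragile, to be left standing where it is. Origin: centre of its underside, z up.
- jar: the tall lidded white jar standing on the slab, round, 46 mm across, 92 mm tall, with a black lid; about 200 g. Origin: centre of its underside, z up.
- short_jar0: one of three short lidded white jars, 46 mm across and 48 mm tall, each standing in a cell of the crate; leave it there. Origin: centre of its underside, z up.
- short_jar1: one of three short lidded white jars, 46 mm across and 48 mm tall, each standing in a cell of the crate; leave it there. Origin: centre of its underside, z up.
- short_jar2: one of three short lidded white jars, 46 mm across and 48 mm tall, each standing in a cell of the crate; leave it there. Origin: centre of its underside, z up.

How it is judged:
By the outcome, as a careful person would: the job done as asked, in the order asked, and still so for the second after the job is handed in, with the robot touching nothing.
It also fails if it takes over 72 s, if anything falls off the work surface, if the arm or the gripper's body presses on something with over 40 N, if the wrist force passes 120 N, or if a joint passes its speed limit or range.

## Working session

There is one attempt and no reset: what is moved stays moved. The work goes in short steps, Python scripts to look and compute and a tool call to move; the robot and the scene stay as the last step left them, time stands still between calls to the robot, and variables do not carry over. Pictures are saved under pics/ and viewed, at most 10 in all, crops included, and the job is handed in when it is done.

Besides the shell and the picture viewer there is one more tool, called after "Request:" by a JSON object that holds its "method" and its "body". send_rows: Moves the arm, as the interface text tells. Its arguments: {"type":"object","properties":{"moves":{"type":"array"},"grip_force":{"type":"number"}},"required":["moves"]}

```bash
mkdir -p pics
cat > h.py <<'E'
import numpy as np, cv2
from rig import sense, grab_frame, sign_off
def ray(f,u,v):
    R=cv2.Rodrigues(np.array(f["rvec"],float))[0]; t=np.array(f["tvec"],float).ravel()
    d=R.T@np.linalg.inv(np.array(f["mtx"]))@np.array([u,v,1.]); return -R.T@t,d
def onplane(f,u,v,z):
    c,d=ray(f,u,v); return c+d*(z-c[2])/d[2]
def proj(f,P):
    return cv2.projectPoints(np.array(P,float).reshape(-1,1,3),np.array(f["rvec"],float),np.array(f["tvec"],float),np.array(f["mtx"],float),None)[0].reshape(-1,2)
def tri(f1,p1,f2,p2):
    c1,d1=ray(f1,*p1);c2,d2=ray(f2,*p2)
    s=np.linalg.lstsq(np.stack([d1,-d2],1),c2-c1,rcond=None)[0]
    a=c1+d1*s[0];b=c2+d2*s[1];return (a+b)/2,np.linalg.norm(a-b)
E
python3 - <<'E'
from h import *
import pickle
s=sense();print(s)
F={n:grab_frame(n) for n in("top","scene")}
pickle.dump(F,open("f0.pkl","wb"))
for n in F:
    cv2.imwrite(f"pics/{n}0.png",cv2.resize(F[n]["img"][:,:,::-1],(800,600),interpolation=cv2.INTER_CUBIC)); print(n,ray(F[n],256,192))
E
```

```text
{'clock': 0.0, 'qpos': array([ 1.29061623e+00,  3.53636052e-01,  1.63409812e+00, -9.67210072e-06,
        1.15525177e+00, -2.42771768e-03]), 'qvel': array([-0.00045156, -0.00247504,  0.00249872,  0.00031059,  0.00099823,
       -0.00153811]), 'joint_efforts': array([ 1.81933028e-03, -6.05247116e+01, -3.42081928e+01,  2.56241601e-04,
        8.98879138e-03,  2.27052851e-06]), 'eef_pos': array([171.26733025, 600.61026681, 247.58465014]), 'tcp_rot': array([-3.14019934e+00,  5.46097935e-06,  2.86384419e+00]), 'contact_force': array([-0.45544413,  0.10463762,  0.60219779]), 'wrist_torque': array([ 0.01700237, -0.06601183, -0.0221593 ]), 'grasp_force': 0.0, 'opening': 1.0007801432374346}
top (array([388.49921963,  38.23625097, 853.23105457]), array([ 0.18371372,  0.01892792, -0.98297244]))
scene (array([1221.68857715,   66.1156079 ,  819.36890232]), array([-0.67913531, -0.0071927 , -0.73403529]))
```

View pics/top0.png

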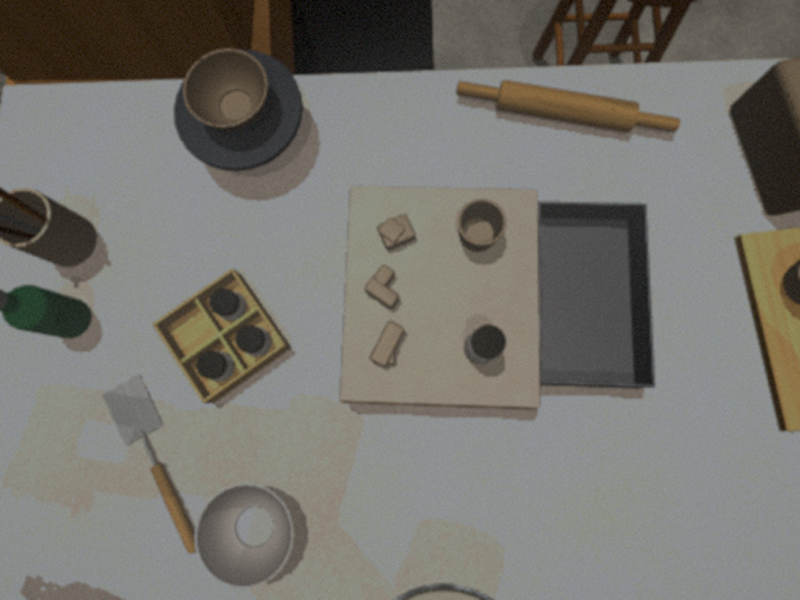

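View pics/scene0.png

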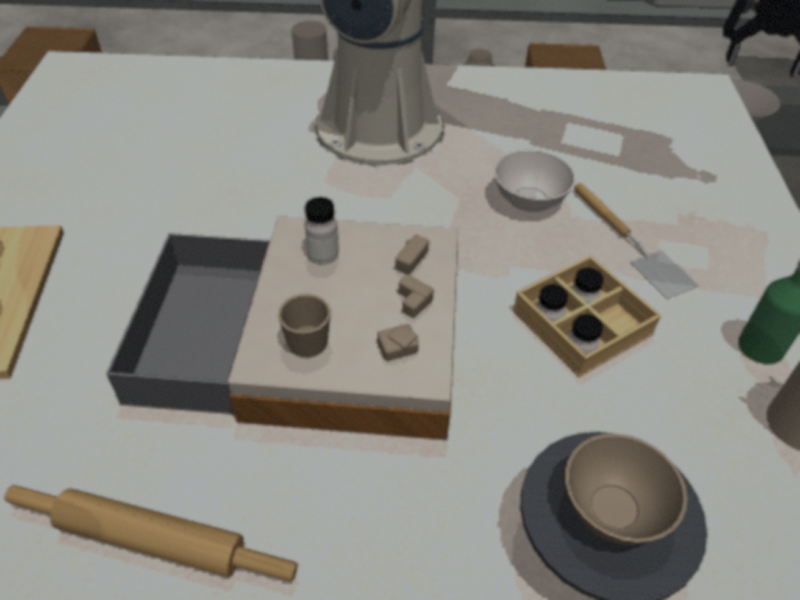

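Run:
```python
from h import *
import pickle
F=pickle.load(open("f0.pkl","rb"));T,S=F["top"],F["scene"];k=.64
P=lambda f,p,z:onplane(f,p[0]*k,p[1]*k,z).round(1)
for p in [(352,186),(538,188),(538,408),(341,403)]: print("slab",P(T,p,90))
for p in [(277,217),(459,226),(449,401),(236,388)]: print("slabS",P(S,p,90))
for p in [(540,203),(646,204),(654,386),(540,384)]: print("bin",P(T,p,70))
for a,b in [((155,323),(658,317)),((235,270),(583,370)),((291,348),(516,297)),((207,402),(590,260))]: print("crate",tri(T,(a[0]*k,a[1]*k),S,(b[0]*k,b[1]*k)),P(T,a,45),P(S,b,45))
def lab(f): return cv2.cvtColor(cv2.GaussianBlur(f["img"],(3,3),0),cv2.COLOR_RGB2HSV)
I=T["img"];print([I[int(y*k),int(x*k)].tolist() for x,y in[(440,300),(390,340),(395,230),(480,230),(487,342),(200,325)]])
for n,f,roi in(("T",T,(345,190,535,400)),("S",S,(250,190,455,395))):
    H=cv2.GaussianBlur(f["img"],(3,3),0); g=H[:,:,0].astype(int)
    med=np.median(g[int(roi[1]*k):int(roi[3]*k),int(roi[0]*k):int(roi[2]*k)])
    m=np.zeros(g.shape,np.uint8);a=slice(int(roi[1]*k),int(roi[3]*k)),slice(int(roi[0]*k),int(roi[2]*k))
    m[a]=(g[a]<med*.85)*255
    for th in(.85,.35):
      m[:]=0;m[a]=(g[a]<med*th)*255
      for c in cv2.findContours(m,0,2)[0]:
        if cv2.contourArea(c)>40:
            r=cv2.minAreaRect(c);print(n,th,"area",cv2.contourArea(c),"c800",(np.array(r[0])/k).round(),"wh",np.array(r[1]).round(1),"world116",onplane(f,*r[0],110).round(1),cv2.boundingRect(c))
            if n=="T" and th==.85: print([onplane(f,*p,110).round()[:2].tolist() for p in cv2.approxPolyDP(c,1.5,True)[:,0].astype(float)])
    big=cv2.resize(f["img"][a],None,fx=4 if n=="T" else 4,fy=4,interpolation=cv2.INTER_CUBIC)
    print(big.shape,roi[0]*k,roi[1]*k)
    cv2.imwrite(f"pics/c{n}.png",np.clip(big[:,:,::-1].astype(float)*1.4,0,255))
```

```text
slab [704.2 121.3  90. ]
slab [ 693.4 -151.1   90. ]
slab [ 377.9 -132.5   90. ]
slab [388.1 136.7  90. ]
slabS [ 385.2 -133.4   90. ]
slabS [390.2 142.7  90. ]
slabS [710.1 123.8  90. ]
slabS [ 703.9 -136.3   90. ]
bin [ 677.7 -157.6   70. ]
bin [ 672.  -312.7   70. ]
bin [ 405.7 -299.1   70. ]
bin [ 410.7 -141.7   70. ]
crate (array([512.54868945, 430.27587905,  38.14404737]), np.float64(0.7392196948708895)) [511.5 426.6  45. ] [518.6 427.5  45. ]
crate (array([598.35825357, 315.57239284,  17.8676666 ]), np.float64(0.23507562835324072)) [591.5 306.7  45. ] [619.5 307.   45. ]
crate (array([472.02211309, 226.87659438,  24.64693628]), np.float64(9.128989039301498)) [469.9 217.7  45. ] [490.3 227.3  45. ]
crate (array([392.18040493, 349.22979224,  30.77541568]), np.float64(5.268356381890198)) [392.1 341.1  45. ] [406.2 346.9  45. ]
[[144, 141, 122], [132, 119, 97], [129, 116, 94], [123, 109, 91], [45, 47, 42], [143, 137, 86]]
T 0.85 area 682.5 c800 [485. 349.] wh [33. 27.] world116 [457.3 -61.7 110. ] (297, 207, 28, 34)
[[493.0, -58.0], [472.0, -34.0], [452.0, -33.0], [427.0, -53.0], 
[... 1592 characters left out ...]
1. 33.] world116 [616.9 -62.3 110. ] (178, 188, 34, 42)
S 0.85 area 275.5 c800 [259. 273.] wh [44. 12.] world116 [ 526.2 -134.6  110. ] (160, 153, 13, 45)
S 0.85 area 769.5 c800 [413. 277.] wh [51.9 23.6] world116 [521.1  75.5 110. ] (252, 151, 26, 53)
S 0.85 area 858.0 c800 [320. 230.] wh [45. 23.] world116 [434.2 -62.1 110. ] (193, 125, 24, 46)
S 0.35 area 106.5 c800 [257. 255.] wh [16.  9.] world116 [ 489.6 -143.9  110. ] (160, 155, 10, 17)
S 0.35 area 210.5 c800 [319. 210.] wh [15. 16.] world116 [389.2 -68.2 110. ] (196, 127, 17, 16)
(524, 524, 3) 160.0 121.60000000000001[ WARN:0@0.326] global loadsave.cpp:1063 imwrite_ Unsupported depth image for selected encoder is fallbacked to CV_8U.
```

View pics/cT.png

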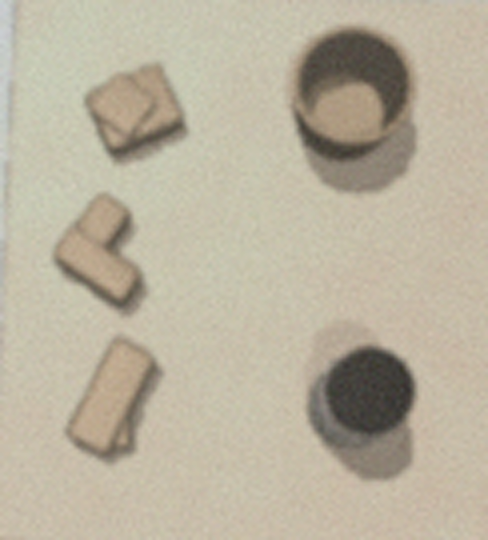

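The top crop shows the block (135,105), L-corner (95,250), strip (110,395), cup rim centre (353,88) and jar lid (370,390). The jar stands in front of the strip, and the cup stands in front of the block.

Run:
```python
from h import *
import pickle
F=pickle.load(open("f0.pkl","rb"));T,S=F["top"],F["scene"]
c=lambda x,y:(220+x/4,121+y/4)
s=lambda x,y:(x*.64,y*.64)
print("jar lid tri",tri(T,c(370,390),S,s(320,207)),onplane(T,*c(370,390),182),onplane(S,*s(320,207),182))
print("cup rim tri",tri(T,c(353,88),S,s(305,312)),onplane(T,*c(353,88),148))
for n,pts in dict(block=[(87,100),(160,65),(182,128),(118,155)],corner=[(105,195),(131,207),(115,245),(138,270),(123,302),(57,258),(72,228)],strip=[(122,338),(157,356),(105,452),(68,432)]).items():
    print(n,[onplane(T,*c(*p),116).round()[:2].tolist() for p in pts])
for a,b in [((85,228),(408,237))]: pass
for n,f,z,roi in(("T",T,45,(90,165,195,265)),("S",S,45,(320,160,430,245))):
    h=cv2.cvtColor(cv2.GaussianBlur(f["img"],(3,3),0),cv2.COLOR_RGB2HSV)
    m=np.zeros(h.shape[:2],np.uint8);a=slice(roi[1],roi[3]),slice(roi[0],roi[2])
    m[a]=((h[a][:,:,1]>70)&(h[a][:,:,2]>40))*255
    m=cv2.morphologyEx(m,cv2.MORPH_CLOSE,np.ones((5,5)))
    C=max(cv2.findContours(m,0,2)[0],key=cv2.contourArea)
    q=cv2.approxPolyDP(cv2.convexHull(C),4,True)[:,0]; r=cv2.boxPoints(cv2.minAreaRect(C))
    print(n,cv2.contourArea(C),(q/.64).round().tolist(),[onplane(f,*p,z).round()[:2].tolist() for p in q.astype(float)])
    cell=((h[a][:,:,1]>70)&(h[a][:,:,2]>125)).astype(np.uint8)
# dividers cross / empty cell inner corners at top of walls (picked)
for p,z in [((222,336),45),((193,325),5),((205,300),45)]: print(p,onplane(T,p[0]*.64,p[1]*.64,z).round(1))
x=cv2.resize(np.vstack([T["img"][165:265,90:195],S["img"][155:255,320:425]]),None,fx=3,fy=3,interpolation=cv2.INTER_CUBIC)
cv2.imwrite("pics/cr.png",np.uint8(np.clip(x[:,:,::-1]*1.4,0,255)));
```

```text
jar lid tri (array([460.64938847, -55.80661945, 176.72733818]), np.float64(2.351619956011057)) [460.14696926 -56.25102227 182.        ] [467.04893209 -53.6215455  182.        ]
cup rim tri (array([623.49836846, -58.57326193, 144.23672152]), np.float64(2.070854747207491)) [622.33945387 -59.09832784 148.        ]
block [[630.0, 82.0], [649.0, 42.0], [613.0, 30.0], [598.0, 65.0]]
corner [[576.0, 73.0], [569.0, 59.0], [548.0, 68.0], [534.0, 56.0], [517.0, 64.0], [541.0, 99.0], [558.0, 91.0]]
strip [[497.0, 65.0], [487.0, 46.0], [437.0, 74.0], [448.0, 94.0]]
T 3900.0 [[231.0, 270.0], [286.0, 345.0], [217.0, 398.0], [203.0, 400.0], [155.0, 323.0]] [[591.0, 312.0], [474.0, 225.0], [397.0, 326.0], [395.0, 347.0], [511.0, 427.0]]
S 3952.5 [[591.0, 258.0], [658.0, 316.0], [650.0, 334.0], [578.0, 375.0], [514.0, 308.0], [520.0, 291.0]] [[401.0, 349.0], [516.0, 428.0], [552.0, 409.0], [628.0, 299.0], [512.0, 223.0], [477.0, 235.0]]
(222, 336) [489.8 322.7  45. ]
(193, 325) [513.2 384.2   5. ]
(205, 300) [545.5 351.2  45. ]
```

View pics/cr.png

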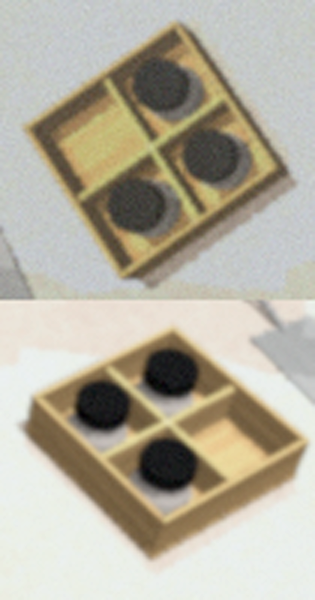

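The crate crop shows the empty cell at top-crop (107,137), with its outer corner at (27,127) and the divider cross at (153,147). That puts the cell centre at about (500,373), with the finger line already close to the crate diagonal. Next I move above the jar.

Request:
{"method": "send_rows", "body": {"moves": [[[0.018, -0.041, 0, 0, 0, 0, 1], [0.018, -0.041, 0, 0, 0, 0, 1], [0.018, -0.041, 0, 0, 0, 0, 1], [0.018, -0.041, 0, 0, 0, 0, 1], [0.018, -0.041, 0, 0, 0, 0, 1], [0.018, -0.041, 0, 0, 0, 0, 1], [0.018, -0.041, 0, 0, 0, 0, 1], [0.018, -0.041, 0, 0, 0, 0, 1], [0.018, -0.041, 0, 0, 0, 0, 1], [0.018, -0.041, 0, 0, 0, 0, 1]]], "grip_force": 30}}

```text
clock: 1.1
eef_pos: [351.6, 189.3, 248.3]
tcp_rot: [3.141, 0.0, 2.864]
contact_force: [1.1, 0.5, -0.8]
opening: 1.001
grasp_force: 0.0
```

Request:
{"method": "send_rows", "body": {"moves": [[[0.018, -0.041, 0, 0, 0, 0, 1], [0.018, -0.041, 0, 0, 0, 0, 1], [0.018, -0.041, 0, 0, 0, 0, 1], [0.018, -0.041, 0, 0, 0, 0, 1], [0.018, -0.041, 0, 0, 0, 0, 1], [0.018, -0.041, 0, 0, 0, 0, 1], [0, 0, 0, 0, 0, 0, 1], [0, 0, 0, 0, 0, 0, 1]]]}}

```text
clock: 1.9
eef_pos: [459.1, -55.7, 247.8]
tcp_rot: [3.142, -0.001, 2.861]
contact_force: [0.1, -0.1, -0.9]
opening: 1.005
grasp_force: 0.0
```

```bash
cat >> h.py <<'E'
from scipy.spatial.transform import Rotation as Ro
def wframe():
    s=sense();f=grab_frame("wrist")
    Tt=np.eye(4);Tt[:3,:3]=Ro.from_euler("xyz",s["tcp_rot"]).as_matrix();Tt[:3,3]=s["eef_pos"]
    W=np.linalg.inv(Tt@np.array(f["T_tool_cam"]));f["rvec"]=cv2.Rodrigues(W[:3,:3])[0];f["tvec"]=W[:3,3];return s,f
E
python3 - <<'E'
from h import *
s,f=wframe();print(s["qpos"].round(2),s["eef_pos"],s["tcp_rot"]);print(np.array(f["T_tool_cam"]).round(2))
cv2.imwrite("pics/w1.png",f["img"][:,:,::-1])
import pickle;pickle.dump(f,open("w1.pkl","wb"))
g=f["img"].max(2);m=((g<75)*255).astype(np.uint8)
for c in cv2.findContours(m,0,2)[0]:
    if cv2.contourArea(c)>300:
        (u,v),r=cv2.minEnclosingCircle(c);print(u,v,r,cv2.contourArea(c),onplane(f,u,v,182))
print(proj(f,[462,-56,182]))
E
```

```text
[-0.12  0.1   1.97  0.    1.08 -1.41] [459.09327406 -55.73602745 247.81202448] [ 3.14157034e+00 -1.28304256e-03  2.86115694e+00]
[[  -0.     -0.96   -0.28   70.68]
 [   1.     -0.      0.     -0.55]
 [  -0.     -0.28    0.96 -124.72]
 [   0.      0.      0.      1.  ]]
433.5 224.5 29.538209915161133 313.0 [492.40771778  42.60911227 182.        ]
255.5 288.0 272.5899963378906 40484.5 [504.09493328 -71.64963789 182.        ]
258.4712829589844 215.83216857910156 34.890708923339844 3596.5 [458.05382086 -56.36175973 182.        ]
77.0 168.0 75.18653106689453 470.0 [ 401.56167891 -147.57030744  182.        ]
405.5 147.0 37.792293548583984 772.5 [441.60414044  34.11738894 182.        ]
[[260.89565955 221.66109157]]
```

View pics/w1.png

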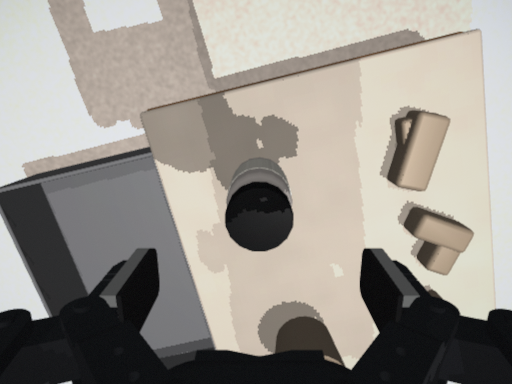

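The lid is at pixel (260,217), centred between the fingers at about (460,-56). Next I descend and grip.

Request:
{"method": "send_rows", "body": {"moves": [[[0.001, 0, -0.02, 0, 0, 0, 1], [0, 0, -0.02, 0, 0, 0, 1], [0, 0, -0.02, 0, 0, 0, 1], [0, 0, -0.02, 0, 0, 0, 1], [0, 0, -0.013, 0, 0, 0, 1], [0, 0, 0, 0, 0, 0, 1], [0, 0, 0, 0, 0, 0, 0.2], [0, 0, 0, 0, 0, 0, -0.2], [0, 0, 0, 0, 0, 0, -0.4], [0, 0, 0, 0, 0, 0, -0.4]]], "grip_force": 30}}

```text
clock: 2.95
eef_pos: [461.1, -54.9, 156.3]
tcp_rot: [3.141, 0.002, 2.864]
contact_force: [-0.6, 1.0, 6.4]
opening: 0.518
grasp_force: 30.2
```

Request:
{"method": "send_rows", "body": {"moves": [[[0, 0, 0, 0, 0, 0, -0.6], [0, 0, 0, 0, 0, 0, -0.6], [0, 0, 0, 0, 0, 0, -0.6], [0, 0, 0, 0, 0, 0, -0.6], [0, 0, 0, 0, 0, 0, -0.6], [0, 0, 0.01, 0, 0, 0, -0.6], [0, 0, 0.01, 0, 0, 0, -0.6], [0, 0, 0.02, 0, 0, 0, -0.6], [0, 0, 0, 0, 0, 0, -0.6]]]}}

```text
clock: 3.85
eef_pos: [461.9, -55.2, 197.8]
tcp_rot: [3.141, 0.004, 2.864]
contact_force: [-0.4, -1.0, -2.6]
opening: 0.518
grasp_force: 31.7
```

Request:
{"method": "send_rows", "body": {"moves": [[[0, 0, 0.02, 0, 0, 0, -0.6], [0.004, 0.043, 0.01, 0, 0, 0.01, -0.6], [0.004, 0.043, 0, 0, 0, 0.01, -0.6], [0.004, 0.043, 0, 0, 0, 0.01, -0.6], [0.004, 0.043, 0, 0, 0, 0.01, -0.6], [0.004, 0.043, 0, 0, 0, 0.01, -0.6], [0.004, 0.043, 0, 0, 0, 0.01, -0.6], [0.004, 0.043, 0, 0, 0, 0.01, -0.6], [0.004, 0.043, 0, 0, 0, 0.01, -0.6], [0.003, 0.043, 0, 0, 0, 0, -0.6]]]}}

```text
clock: 4.85
eef_pos: [495.2, 333.8, 224.7]
tcp_rot: [-3.141, -0.0, 2.944]
contact_force: [0.5, -0.5, -2.0]
opening: 0.519
grasp_force: 31.8
```

Request:
{"method": "send_rows", "body": {"moves": [[[0.003, 0.041, 0, 0, 0, 0, -0.6], [0, 0, -0.02, 0, 0, 0, -0.6], [0, 0, -0.03, 0, 0, 0, -0.6], [0, 0, -0.03, 0, 0, 0, -0.6], [0, 0, -0.02, 0, 0, 0, -0.6], [0, 0, 0, 0, 0, 0, -0.6], [0, 0, 0, 0, 0, 0, -0.6]]]}}

```text
clock: 5.55
eef_pos: [498.4, 372.9, 125.2]
tcp_rot: [-3.141, -0.0, 2.944]
contact_force: [1.0, 0.1, -2.4]
opening: 0.519
grasp_force: 31.9
```

Run:
```python
from h import *
s,w=wframe();print(s["eef_pos"],s["tcp_rot"],s["contact_force"])
t=grab_frame("top");S=grab_frame("scene")
a=cv2.resize(w["img"],(800,600))[150:450,200:600];b=cv2.resize(S["img"][130:255,310:435],(400,400));c=cv2.resize(t["img"][155:275,80:200],(400,400))
cv2.imwrite("pics/p1.png",np.vstack([cv2.resize(a,(400,300)),np.zeros((0,400,3),np.uint8)])[:,:,::-1] if 0 else np.hstack([cv2.resize(w["img"],(400,400)),b])[:,:,::-1])
cv2.imwrite("pics/p1t.png",c[:,:,::-1])
```

```text
[498.35327037 372.93317237 125.18577339] [-3.14100171e+00 -4.81159022e-04  2.94375014e+00] [ 1.00859783  0.10513176 -2.433438  ]
```

View pics/p1.png

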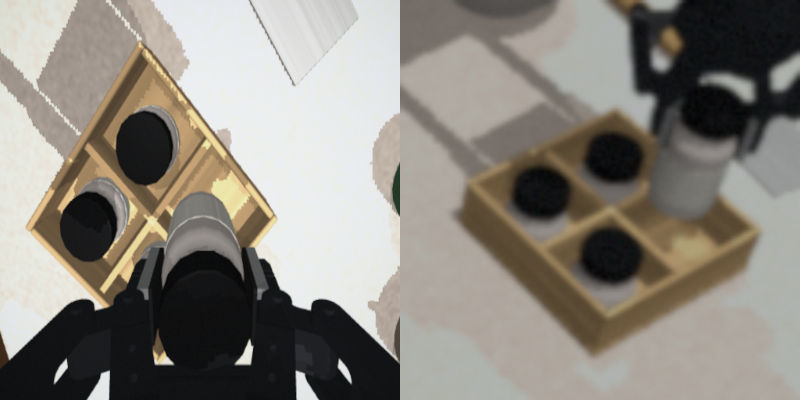

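Run:
```python
from h import *
s,w=wframe()
for p in [(142,43),(27,228),(275,217),(152,218),(90,147),(208,138)]:
    print(p,onplane(w,p[0]*1.28,p[1]*.96,45).round(1))
import pickle
F=pickle.load(open("f0.pkl","rb"));T,S=F["top"],F["scene"]
for a,b in [((153,147),(167,122)),((27,127),(308,140)),((178,22),(155,222)),((125,277),(172,30)),((288,172),(33,102))]:
    print(tri(T,(90+a[0]/3,165+a[1]/3),S,(320+b[0]/3,155+b[1]/3)),onplane(T,90+a[0]/3,165+a[1]/3,45).round(1))
```

```text
(142, 43) [394.3 350.3  45. ]
(27, 228) [477.7 230.2  45. ]
(275, 217) [511.  431.4  45. ]
(152, 218) [491.7 332.6  45. ]
(90, 147) [440.1 296.6  45. ]
(208, 138) [453.  386.8  45. ]
(array([493.5932401 , 330.45281575,  35.31730036]), np.float64(3.0671400558818767)) [492.3 325.4  45. ]
(array([510.92144327, 431.80417747,  39.83634081]), np.float64(4.251598655695436)) [510. 427.  45.]
(array([594.06921378, 309.8063701 ,  39.52826587]), np.float64(2.5574509545992035)) [592.8 309.3  45. ]
(array([392.06549064, 348.43168718,  35.61195262]), np.float64(3.574683406468395)) [392. 343.  45.]
(array([472.55271634, 227.29531824,  28.80564814]), np.float64(10.589819544318098)) [470.8 218.3  45. ]
```

Wrist rays put the divider cross at (492,332) and the outer corner at (511,431), so the cell centre is about (501,378). I shift by (+3,+5) and lower the jar.

Request:
{"method": "send_rows", "body": {"moves": [[[0.003, 0.005, 0, 0, 0, 0, -0.6], [0, 0, -0.01, 0, 0, 0, -0.6], [0, 0, -0.01, 0, 0, 0, -0.6], [0, 0, -0.01, 0, 0, 0, -0.6], [0, 0, -0.01, 0, 0, 0, -0.6], [0, 0, -0.005, 0, 0, 0, -0.6], [0, 0, -0.003, 0, 0, 0, -0.6], [0, 0, 0, 0, 0, 0, -0.6]]]}}

```text
clock: 6.55
eef_pos: [501.3, 377.9, 76.8]
tcp_rot: [-3.141, -0.0, 2.944]
contact_force: [0.1, 1.2, -2.6]
opening: 0.514
grasp_force: 31.9
```

Request:
{"method": "send_rows", "body": {"moves": [[[0, 0, -0.002, 0, 0, 0, -0.6], [0, 0, -0.001, 0, 0, 0, -0.6], [0, 0, -0.001, 0, 0, 0, -0.6], [0, 0, 0, 0, 0, 0, -0.6]]]}}

```text
clock: 6.95
eef_pos: [501.4, 378.1, 73.4]
tcp_rot: [3.141, 0.0, 2.944]
contact_force: [-0.0, -0.3, -1.4]
opening: 0.52
grasp_force: 31.9
```

Request:
{"method": "send_rows", "body": {"moves": [[[0, 0, -0.001, 0, 0, 0, -0.6], [0, 0, -0.001, 0, 0, 0, -0.6], [0, 0, 0, 0, 0, 0, -0.6]]]}}

```text
clock: 7.25
eef_pos: [501.6, 378.1, 71.5]
tcp_rot: [3.141, 0.0, 2.944]
contact_force: [-0.3, -0.1, 0.0]
opening: 0.52
grasp_force: 32.1
```

Request:
{"method": "send_rows", "body": {"moves": [[[0, 0, -0.001, 0, 0, 0, -0.6], [0, 0, 0, 0, 0, 0, -0.6]]]}}

```text
clock: 7.45
eef_pos: [501.8, 378.1, 71.4]
tcp_rot: [3.141, 0.001, 2.944]
contact_force: [-2.1, -2.3, 8.3]
opening: 0.516
grasp_force: 33.0
```

Contact came at the expected height (8 N up). Next I release and rise.

Request:
{"method": "send_rows", "body": {"moves": [[[0, 0, 0.0005, 0, 0, 0, 0.1], [0, 0, 0, 0, 0, 0, 0.3], [0, 0, 0, 0, 0, 0, 0.5], [0, 0, 0, 0, 0, 0, 0.7], [0, 0, 0, 0, 0, 0, 0.7], [0, 0, 0.01, 0, 0, 0, 0.7], [0, 0, 0.02, 0, 0, 0, 0.7], [0, 0, 0.03, 0, 0, 0, 0.7], [0, 0, 0.03, 0, 0, 0, 0.7], [0, 0, 0.04, 0, 0, 0, 0.7]]]}}

```text
clock: 8.45
eef_pos: [500.7, 377.5, 201.5]
tcp_rot: [-3.14, -0.001, 2.944]
contact_force: [0.7, -0.2, -0.2]
opening: 0.854
grasp_force: 0.0
```

Run:
```python
from h import *
s,w=wframe();print(s["eef_pos"],s["qpos"].round(2),s["opening"])
t=grab_frame("top");S=grab_frame("scene")
cv2.imwrite("pics/p2.png",np.hstack([cv2.resize(w["img"],(400,300)),cv2.resize(S["img"][110:260,270:470],(400,300),interpolation=cv2.INTER_CUBIC)])[:,:,::-1])
```

```text
[500.68713648 377.50947614 201.53533295] [ 0.64  0.4   1.67  0.    1.07 -0.73] 0.8536858299951071
```

View pics/p2.png

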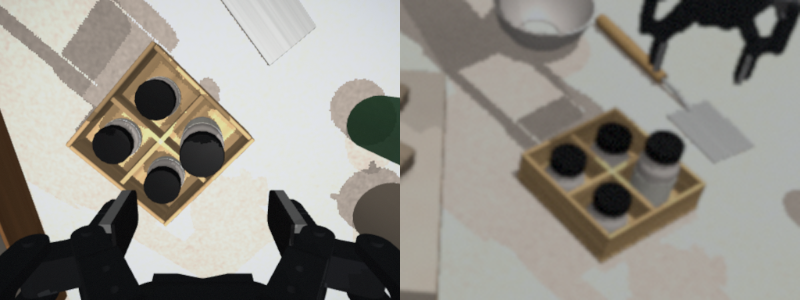

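The jar stands upright in its cell, lid at (203,150) in the left panel, and the short jars are undisturbed. Next I turn the fingers along x and come down behind the strip.

Request:
{"method": "send_rows", "body": {"moves": [[[-0.0034, -0.0248, 0, 0, 0, -0.1376, -0.3], [-0.0034, -0.0248, 0, 0, 0, -0.1376, -0.3], [-0.0034, -0.0248, 0, 0, 0, -0.1376, -0.3], [-0.0034, -0.0248, 0, 0, 0, -0.1376, -0.3], [-0.0034, -0.0248, 0, 0, 0, -0.1376, -0.3], [-0.0034, -0.0248, 0, 0, 0, -0.1376, -0.3], [-0.0034, -0.0248, 0, 0, 0, -0.1376, -0.3], [-0.0034, -0.0248, 0, 0, 0, -0.1376, -0.3], [-0.0034, -0.0248, 0, 0, 0, -0.1376, -0.3], [-0.0034, -0.0248, 0, 0, 0, -0.1376, -0.3]]]}}

```text
clock: 9.6
eef_pos: [466.5, 128.9, 200.2]
tcp_rot: [-3.14, 0.0, 1.562]
contact_force: [0.2, -0.9, -0.4]
opening: 0.349
grasp_force: 0.0
```

Request:
{"method": "send_rows", "body": {"moves": [[[0, 0, -0.03, 0, 0, 0, -0.3], [0, 0, -0.03, 0, 0, 0, -0.3], [0, 0, -0.02, 0, 0, 0, -0.3], [0, 0, -0.01, 0, 0, 0, -0.3], [0, 0, -0.002, 0, 0, 0, -0.3], [0, 0, 0, 0, 0, 0, -0.3]]]}}

```text
clock: 10.2
eef_pos: [467.4, 130.1, 108.9]
tcp_rot: [-3.141, 0.0, 1.568]
contact_force: [0.7, -0.4, -0.7]
opening: 0.349
grasp_force: 0.0
```

Run:
```python
from h import *
s,w=wframe();print(s["eef_pos"],s["tcp_rot"],s["qpos"].round(2),s["opening"],s["contact_force"])
S=grab_frame("scene");t=grab_frame("top")
cv2.imwrite("pics/p3.png",np.hstack([cv2.resize(t["img"][110:270,210:370],(400,400),interpolation=cv2.INTER_CUBIC),cv2.resize(S["img"][100:260,140:300],(400,400),interpolation=cv2.INTER_CUBIC)])[:,:,::-1])
```

```text
[467.44541564 130.13317725 108.89035163] [-3.14129006e+00  6.71063525e-05  1.56794595e+00] [0.27 0.33 2.04 0.   0.77 0.27] 0.3487287453977667 [ 0.65255524 -0.39869092 -0.68054847]
```

View pics/p3.png

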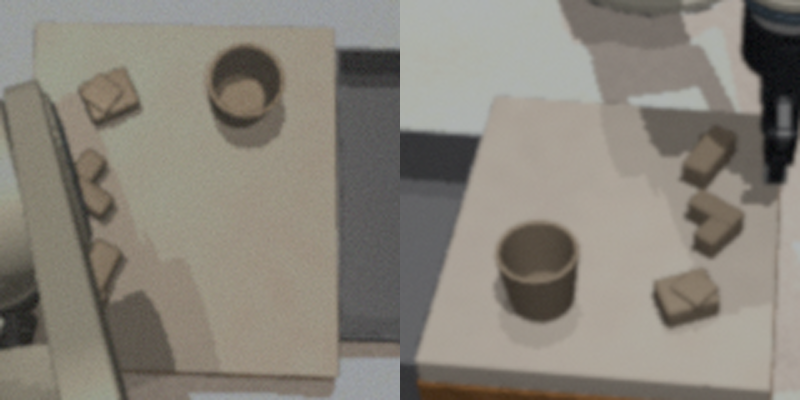

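The top view shows the scraps untouched, and the scene view shows the fingertips just above the slab behind the strip. I push the strip toward -y.

Request:
{"method": "send_rows", "body": {"moves": [[[0, -0.009, 0, 0, 0, 0, -0.3], [0, -0.009, 0, 0, 0, 0, -0.3], [0, -0.009, 0, 0, 0, 0, -0.3], [0, -0.009, 0, 0, 0, 0, -0.3], [0, -0.009, 0, 0, 0, 0, -0.3], [0, -0.009, 0, 0, 0, 0, -0.3], [0, -0.009, 0, 0, 0, 0, -0.3], [0, -0.009, 0, 0, 0, 0, -0.3], [0, -0.009, 0, 0, 0, 0, -0.3], [0, -0.009, 0, 0, 0, 0, -0.3]]]}}

```text
clock: 11.35
eef_pos: [467.4, 39.3, 108.8]
tcp_rot: [-3.142, -0.0, 1.568]
contact_force: [1.1, -0.4, 0.9]
opening: 0.35
grasp_force: 0.2
```

Request:
{"method": "send_rows", "body": {"moves": [[[0, -0.009, 0, 0, 0, 0, -0.3], [0, -0.009, 0, 0, 0, 0, -0.3], [0, -0.009, 0, 0, 0, 0, -0.3], [0, -0.009, 0, 0, 0, 0, -0.3], [0, -0.009, 0, 0, 0, 0, -0.3], [0, -0.009, 0, 0, 0, 0, -0.3], [0, -0.009, 0, 0, 0, 0, -0.3], [0, -0.009, 0, 0, 0, 0, -0.3], [0, -0.009, 0, 0, 0, 0, -0.3], [0, 0, 0, 0, 0, 0, -0.3]]]}}

```text
clock: 12.35
eef_pos: [467.4, -42.0, 108.8]
tcp_rot: [3.142, 0.0, 1.567]
contact_force: [0.1, -0.3, 0.3]
opening: 0.349
grasp_force: 0.0
```

Run:
```python
from h import *
s=sense();print(s["eef_pos"],s["contact_force"])
S=grab_frame("scene");t=grab_frame("top")
cv2.imwrite("pics/p4.png",np.hstack([cv2.resize(t["img"][110:270,250:410],(400,400),interpolation=cv2.INTER_CUBIC),cv2.resize(S["img"][100:260,140:300],(400,400),interpolation=cv2.INTER_CUBIC)])[:,:,::-1])
```

```text
[467.42067361 -41.99005357 108.76901642] [ 0.0660431  -0.34379132  0.25963262]
```

View pics/p4.png

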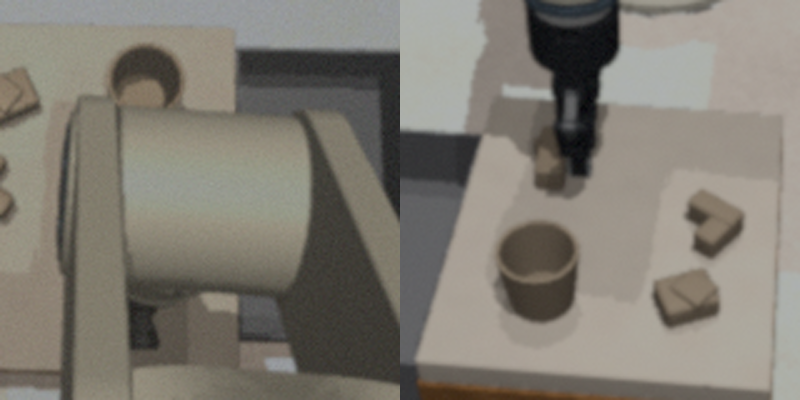

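The scene view (550,160) shows the strip square in front of the fingers and sliding. I push it over the edge.

Request:
{"method": "send_rows", "body": {"moves": [[[0, -0.009, 0, 0, 0, 0, -0.3], [0, -0.009, 0, 0, 0, 0, -0.3], [0, -0.009, 0, 0, 0, 0, -0.3], [0, -0.009, 0, 0, 0, 0, -0.3], [0, -0.009, 0, 0, 0, 0, -0.3], [0, -0.009, 0, 0, 0, 0, -0.3], [0, -0.009, 0, 0, 0, 0, -0.3], [0, -0.009, 0, 0, 0, 0, -0.3], [0, -0.009, 0, 0, 0, 0, -0.3], [0, -0.009, 0, 0, 0, 0, -0.3]]]}}

```text
clock: 13.45
eef_pos: [467.4, -131.8, 108.8]
tcp_rot: [3.142, 0.0, 1.568]
contact_force: [1.2, -0.8, -0.7]
opening: 0.35
grasp_force: 0.0
```

Request:
{"method": "send_rows", "body": {"moves": [[[0, -0.009, 0, 0, 0, 0, -0.3], [0, -0.005, 0, 0, 0, 0, -0.3], [0, 0, 0, 0, 0, 0, -0.3], [0, 0, 0.02, 0, 0, 0, -0.3], [0, 0, 0.04, 0, 0, 0, -0.3], [0.008, 0.04, 0.02, 0, 0, 0, -0.3], [0.012, 0.045, 0, 0, 0, 0, -0.3], [0.012, 0.045, 0, 0, 0, 0, -0.3], [0.012, 0.045, 0, 0, 0, 0, -0.3], [0.012, 0.045, 0, 0, 0, 0, -0.3]]]}}

```text
clock: 14.45
eef_pos: [523.4, 77.2, 189.0]
tcp_rot: [3.141, -0.0, 1.568]
contact_force: [0.4, -0.5, 0.5]
opening: 0.349
grasp_force: 0.0
```

```bash
cat >> h.py <<'E'
def dark(n="T"):
    f=grab_frame("top" if n=="T" else "scene");g=cv2.GaussianBlur(f["img"],(3,3),0).astype(int)
    return f,g
def blobs(f,z,x0,x1,y0,y1,lo=12,minA=40):
    "clay-coloured blobs: R-B excess relative and darkness; world filter at plane z"
    h=cv2.cvtColor(cv2.GaussianBlur(f["img"],(3,3),0),cv2.COLOR_RGB2HSV)
    m=((h[:,:,1]>lo*4)&(h[:,:,2]<175)).astype(np.uint8)*255
    out=[]
    for c in cv2.findContours(m,0,2)[0]:
        if cv2.contourArea(c)<minA: continue
        q=np.array([onplane(f,*p,z)[:2] for p in c[:,0].astype(float)])
        ctr=q.mean(0)
        if x0<ctr[0]<x1 and y0<ctr[1]<y1: out.append((ctr.round(),q.min(0).round(),q.max(0).round(),cv2.contourArea(c)))
    return out
E
python3 - <<'E'
from h import *
s=sense();print(s["eef_pos"],s["contact_force"])
for n,z in(("scene",103),("top",103)):
    f=grab_frame(n)
    for b in blobs(f,z,370,720,-330,150): print(n,*b)
    f_=np.array(f["img"])
    for P in ([470,-80,116],[450,-200,20],[540,70,116],[540,-220,20]):
        u,v=proj(f,P)[0]; print(P,f_[int(v),int(u)])
E
```

```text
[523.44302829  77.20423833 188.99096452] [ 0.40926243 -0.45753415  0.48137878]
scene [631.  56.] [603.  33.] [658.  82.] 369.0
scene [614. -66.] [557. -99.] [659. -34.] 941.5
scene [ 552. -167.] [ 527. -183.] [ 593. -154.] 200.0
scene [543.  78.] [511.  56.] [583. 101.] 330.0
[470, -80, 116] [168 159 149]
[450, -200, 20] [141 130 113]
[540, 70, 116] [79 70 59]
[540, -220, 20] [ 99  98 101]
top [ 475. -174.] [ 446. -188.] [ 498. -159.] 263.0
top [529.  63.] [518.  55.] [540.  72.] 48.5
top [639. -66.] [600. -98.] [675. -41.] 584.0
[470, -80, 116] [158 152 135]
[450, -200, 20] [79 74 67]
[540, 70, 116] [40 41 37]
[540, -220, 20] [92 88 91]
```

Request:
{"method": "send_rows", "body": {"moves": [[[0.011, 0.026, 0, 0, 0, 0, -0.3], [0.011, 0.026, 0, 0, 0, 0, -0.3], [0, 0, -0.03, 0, 0, 0, -0.3], [0, 0, -0.03, 0, 0, 0, -0.3], [0, 0, -0.015, 0, 0, 0, -0.3], [0, 0, -0.005, 0, 0, 0, -0.3], [0, 0, 0, 0, 0, 0, -0.3]]]}}

```text
clock: 15.25
eef_pos: [545.0, 126.7, 108.4]
tcp_rot: [-3.14, 0.0, 1.568]
contact_force: [1.0, -0.0, 0.8]
opening: 0.349
grasp_force: 0.0
```

Request:
{"method": "send_rows", "body": {"moves": [[[0, -0.009, 0, 0, 0, 0, -0.3], [0, -0.009, 0, 0, 0, 0, -0.3], [0, -0.009, 0, 0, 0, 0, -0.3], [-0.001, -0.009, 0, 0, 0, 0, -0.3], [-0.001, -0.009, 0, 0, 0, 0, -0.3], [-0.001, -0.009, 0, 0, 0, 0, -0.3], [-0.001, -0.009, 0, 0, 0, 0, -0.3], [-0.001, -0.009, 0, 0, 0, 0, -0.3], [-0.001, -0.009, 0, 0, 0, 0, -0.3], [0, 0, 0, 0, 0, 0, -0.3]]]}}

```text
clock: 16.25
eef_pos: [539.1, 44.9, 108.7]
tcp_rot: [-3.141, 0.0, 1.567]
contact_force: [0.5, 1.0, -0.4]
opening: 0.351
grasp_force: 0.0
```

Run:
```python
from h import *
s=sense();print(s["eef_pos"],s["contact_force"])
f=grab_frame("scene")
for b in blobs(f,103,370,720,-330,150): print(*b)
cv2.imwrite("pics/d1.png",f["img"])
```

```text
[539.09066224  44.9245385  108.66369456] [ 0.47284662  0.97148269 -0.38958572]
[632.  58.] [603.  33.] [658.  82.] 367.0
[611. -65.] [557. -99.] [659. -33.] 944.0
[ 554. -167.] [ 530. -182.] [ 593. -154.] 198.0
[541.  18.] [499.   2.] [573.  32.] 247.5
```

Request:
{"method": "send_rows", "body": {"moves": [[[-0.002, -0.009, 0, 0, 0, 0, -0.3], [-0.002, -0.009, 0, 0, 0, 0, -0.3], [-0.002, -0.009, 0, 0, 0, 0, -0.3], [-0.002, -0.009, 0, 0, 0, 0, -0.3], [-0.002, -0.009, 0, 0, 0, 0, -0.3], [-0.001, -0.009, 0, 0, 0, 0, -0.3], [-0.001, -0.009, 0, 0, 0, 0, -0.3], [0, -0.009, 0, 0, 0, 0, -0.3], [0, -0.009, 0, 0, 0, 0, -0.3], [0, -0.009, 0, 0, 0, 0, -0.3]]]}}

```text
clock: 17.3
eef_pos: [527.5, -44.8, 108.8]
tcp_rot: [3.142, 0.0, 1.568]
contact_force: [0.5, -0.7, -0.6]
opening: 0.353
grasp_force: 0.2
```

Run:
```python
from h import *
s=sense();print(s["eef_pos"],s["contact_force"])
f=grab_frame("scene")
for b in blobs(f,103,370,720,-330,150): print(*b)
```

```text
[527.45005482 -44.75249306 108.76498194] [ 0.45388444 -0.69106992 -0.62947148]
[633.  54.] [605.  33.] [658.  82.] 357.5
[ 562. -164.] [ 530. -182.] [ 593. -154.] 213.0
[581. -68.] [488. -99.] [659. -33.] 1134.5
```

Request:
{"method": "send_rows", "body": {"moves": [[[0, -0.009, 0, 0, 0, 0, -0.3], [0, -0.009, 0, 0, 0, 0, -0.3], [0, -0.009, 0, 0, 0, 0, -0.3], [0, -0.009, 0, 0, 0, 0, -0.3], [0, -0.009, 0, 0, 0, 0, -0.3], [0, -0.009, 0, 0, 0, 0, -0.3], [0, -0.009, 0, 0, 0, 0, -0.3], [0, -0.009, 0, 0, 0, 0, -0.3], [0, -0.009, 0, 0, 0, 0, -0.3], [0, -0.009, 0, 0, 0, 0, -0.3]]]}}

```text
clock: 18.35
eef_pos: [527.4, -134.8, 108.8]
tcp_rot: [3.142, 0.0, 1.568]
contact_force: [0.1, -0.2, -0.6]
opening: 0.351
grasp_force: 0.0
```

Request:
{"method": "send_rows", "body": {"moves": [[[0, -0.009, 0, 0, 0, 0, -0.3], [0, -0.009, 0, 0, 0, 0, -0.3], [0, -0.007, 0, 0, 0, 0, -0.3], [0, 0, 0, 0, 0, 0, -0.3], [0, 0, 0.03, 0, 0, 0, -0.3], [0, 0, 0.04, 0, 0, 0, -0.3], [0, 0, 0.04, 0, 0, 0, -0.3], [0, 0.03, 0.01, 0, 0, 0, -0.3]]]}}

```text
clock: 19.15
eef_pos: [529.8, -131.0, 233.3]
tcp_rot: [3.135, 0.002, 1.566]
contact_force: [0.6, -0.2, -0.1]
opening: 0.354
grasp_force: 0.0
```

Request:
{"method": "send_rows", "body": {"moves": [[[0, 0.045, 0, 0, 0, 0, -0.3], [0, 0.045, 0, 0, 0, 0, -0.3], [0, 0.045, 0, 0, 0, 0, -0.3], [0, 0.045, 0, 0, 0, 0, -0.3], [0, 0.045, 0, 0, 0, 0, -0.3], [0, 0.045, 0, 0, 0, 0, -0.3], [0, 0, 0, 0, 0, 0, -0.3]]]}}

```text
clock: 19.85
eef_pos: [527.1, 145.9, 228.9]
tcp_rot: [3.141, -0.002, 1.572]
contact_force: [0.2, -0.7, -0.2]
opening: 0.348
grasp_force: 0.0
```

Run:
```python
from h import *
s=sense();print(s["eef_pos"],s["contact_force"],s["tcp_rot"])
f=grab_frame("scene")
for z in(103,20):
  for b in blobs(f,z,370,720,-330,150): print(z,*b)
f=grab_frame("top")
for b in blobs(f,103,370,720,-330,150): print("top",*b)
s,w=wframe()
for b in blobs(w,103,370,720,-330,200): print("w",*b)
```

```text
[527.12988367 145.90318228 228.90578489] [ 0.22916141 -0.6592229  -0.21407281] [ 3.14107843e+00 -1.74527953e-03  1.57196374e+00]
103 [630.  55.] [603.  33.] [658.  82.] 363.5
103 [609. -65.] [557. -99.] [659. -33.] 941.0
103 [ 569. -168.] [ 527. -191.] [ 623. -142.] 445.0
20 [691. -13.] [ 661. -164.] [720. 130.] 2531.5
20 [562.  53.] [531.  29.] [593.  83.] 363.5
20 [538. -80.] [ 480. -118.] [593. -45.] 941.0
20 [ 493. -196.] [ 447. -220.] [ 553. -167.] 445.0
top [380. -80.] [ 376. -125.] [384. -35.] 47.5
top [ 494. -166.] [ 444. -195.] [ 538. -142.] 569.0
top [627.  58.] [601.  33.] [652.  85.] 333.5
top [630. -61.] [596. -98.] [673. -29.] 756.5
w [629. -34.] [624. -41.] [643. -24.] 170.0
w [707. -20.] [692. -35.] [725.  -6.] 120.0
w [607.  -7.] [600. -15.] [613.   3.] 47.5
w [690.   6.] [683.  -6.] [697.  20.] 45.0
w [607.  16.] [601.   2.] [613.  32.] 73.0
w [664.  20.] [652.   8.] [678.  34.] 65.5
w [650.  39.] [644.  29.] [656.  53.] 42.5
w [624.  69.] [602.  51.] [651.  88.] 1379.5
w [551. 149.] [410. 136.] [682. 162.] 5869.0
```

Request:
{"method": "send_rows", "body": {"moves": [[[0.0148, -0.0089, 0, 0, 0, 0.145, -0.3], [0.0148, -0.0089, 0, 0, 0, 0.145, -0.3], [0.0148, -0.0089, 0, 0, 0, 0.145, -0.3], [0.0148, -0.0089, 0, 0, 0, 0.145, -0.3], [0.0148, -0.0089, 0, 0, 0, 0.145, -0.3], [0.0148, -0.0089, 0, 0, 0, 0.145, -0.3], [0.0148, -0.0089, 0, 0, 0, 0.145, -0.3], [0.0148, -0.0089, 0, 0, 0, 0.145, -0.3], [0.0148, -0.0089, 0, 0, 0, 0.145, -0.3], [0.0148, -0.0089, 0, 0, 0, 0.145, -0.3]]]}}

```text
clock: 21.0
eef_pos: [675.7, 49.6, 228.6]
tcp_rot: [-3.141, -0.0, 3.022]
contact_force: [0.5, -0.3, -0.6]
opening: 0.35
grasp_force: 0.0
```

Request:
{"method": "send_rows", "body": {"moves": [[[0, 0, -0.03, 0, 0, 0.12, -0.3], [0, 0, -0.03, 0, 0, 0, -0.3], [0, 0, -0.03, 0, 0, 0, -0.3], [0, 0, -0.02, 0, 0, 0, -0.3], [0, 0, -0.01, 0, 0, 0, -0.3], [0, 0, 0, 0, 0, 0, -0.3]]]}}

```text
clock: 21.6
eef_pos: [675.0, 50.5, 108.3]
tcp_rot: [-3.141, -0.001, 3.136]
contact_force: [0.6, 0.8, 0.1]
opening: 0.351
grasp_force: 0.0
```

Request:
{"method": "send_rows", "body": {"moves": [[[0, 0.006, 0, 0, 0, 0, -0.3], [-0.009, 0, 0, 0, 0, 0, -0.3], [-0.009, 0, 0, 0, 0, 0, -0.3], [-0.009, 0, 0, 0, 0, 0, -0.3], [-0.009, 0, 0, 0, 0, 0, -0.3], [-0.009, 0, 0, 0, 0, 0, -0.3], [-0.009, 0, 0, 0, 0, 0, -0.3], [-0.009, 0, 0, 0, 0, 0, -0.3], [-0.009, 0, 0, 0, 0, 0, -0.3], [-0.009, 0, 0, 0, 0, 0, -0.3]]]}}

```text
clock: 22.6
eef_pos: [593.7, 58.0, 108.8]
tcp_rot: [-3.142, 0.0, 3.138]
contact_force: [0.4, -0.7, 0.6]
opening: 0.347
grasp_force: 0.2
```

Request:
{"method": "send_rows", "body": {"moves": [[[-0.009, 0, 0, 0, 0, 0, -0.3], [-0.009, 0, 0, 0, 0, 0, -0.3], [-0.009, 0, 0, 0, 0, 0, -0.3], [0, 0, 0, 0, 0, 0, -0.3], [0.01, 0, 0, 0, 0, 0, -0.3], [0, 0, 0.04, 0, 0, 0, -0.3], [0, 0, 0.04, 0, 0, 0, -0.3], [0, 0, 0.04, 0, 0, 0, -0.3], [0, 0.04, 0, 0, 0, 0, -0.3], [0, 0.04, 0, 0, 0, 0, -0.3]]]}}

```text
clock: 23.6
eef_pos: [579.7, 138.5, 231.0]
tcp_rot: [3.141, 0.004, 3.135]
contact_force: [-0.1, 0.6, 0.2]
opening: 0.347
grasp_force: 0.0
```

Run:
```python
from h import *
s=sense();print(s["eef_pos"],s["contact_force"],s["tcp_rot"])
f=grab_frame("scene")
for b in blobs(f,103,370,720,-130,150): print(*b)
f=grab_frame("top")
for b in blobs(f,103,370,720,-130,150): print("top",*b)
```

```text
[579.65681953 138.532258   230.99052724] [-0.10289497  0.62944302  0.19247269] [3.14062317 0.00433557 3.13526444]
[606. -66.] [557. -99.] [658. -34.] 934.0
[533.  67.] [511.  44.] [562.  88.] 312.0
top [383. -31.] [ 376. -125.] [389.  32.] 102.5
top [533.  48.] [515.  42.] [556.  57.] 69.0
top [628. -65.] [ 598. -100.] [673. -31.] 753.0
```

Request:
{"method": "send_rows", "body": {"moves": [[[-0.005, -0.001, 0, 0, 0, -0.145, -0.3], [-0.005, -0.001, 0, 0, 0, -0.145, -0.3], [-0.005, -0.001, 0, 0, 0, -0.145, -0.3], [-0.005, -0.001, 0, 0, 0, -0.145, -0.3], [-0.005, -0.001, 0, 0, 0, -0.145, -0.3], [-0.005, -0.001, 0, 0, 0, -0.145, -0.3], [-0.005, -0.001, 0, 0, 0, -0.145, -0.3], [-0.005, -0.001, 0, 0, 0, -0.145, -0.3], [-0.005, -0.001, 0, 0, 0, -0.145, -0.3], [0, -0.001, 0, 0, 0, -0.145, -0.3]]]}}

```text
clock: 24.7
eef_pos: [532.7, 127.6, 228.8]
tcp_rot: [-3.141, 0.0, 1.682]
contact_force: [-0.8, 0.8, 0.3]
opening: 0.348
grasp_force: 0.0
```

Request:
{"method": "send_rows", "body": {"moves": [[[0, 0, -0.03, 0, 0, -0.115, -0.3], [0, 0, -0.03, 0, 0, 0, -0.3], [0, 0, -0.03, 0, 0, 0, -0.3], [0, 0, -0.02, 0, 0, 0, -0.3], [0, 0, -0.012, 0, 0, 0, -0.3], [0, 0, 0, 0, 0, 0, -0.3]]]}}

```text
clock: 25.3
eef_pos: [533.0, 127.7, 107.0]
tcp_rot: [-3.141, 0.0, 1.573]
contact_force: [-0.1, 0.4, -0.5]
opening: 0.348
grasp_force: 0.0
```

Request:
{"method": "send_rows", "body": {"moves": [[[0, -0.009, 0.0015, 0, 0, 0, -0.3], [0, -0.009, 0, 0, 0, 0, -0.3], [0, -0.009, 0, 0, 0, 0, -0.3], [0, -0.009, 0, 0, 0, 0, -0.3], [0, -0.009, 0, 0, 0, 0, -0.3], [0, -0.009, 0, 0, 0, 0, -0.3], [0, -0.009, 0, 0, 0, 0, -0.3], [-0.001, -0.009, 0, 0, 0, 0, -0.3], [-0.001, -0.009, 0, 0, 0, 0, -0.3], [-0.001, -0.009, 0, 0, 0, 0, -0.3]]]}}

```text
clock: 26.3
eef_pos: [529.2, 37.3, 108.3]
tcp_rot: [-3.141, 0.0, 1.573]
contact_force: [0.4, -0.3, -0.8]
opening: 0.35
grasp_force: 0.2
```

Request:
{"method": "send_rows", "body": {"moves": [[[0, -0.009, 0, 0, 0, 0, -0.3], [0, -0.009, 0, 0, 0, 0, -0.3], [0, -0.009, 0, 0, 0, 0, -0.3], [0, -0.009, 0, 0, 0, 0, -0.3], [0, -0.009, 0, 0, 0, 0, -0.3], [0, -0.009, 0, 0, 0, 0, -0.3], [0, -0.009, 0, 0, 0, 0, -0.3], [0, -0.009, 0, 0, 0, 0, -0.3], [0, -0.009, 0, 0, 0, 0, -0.3], [0, -0.009, 0, 0, 0, 0, -0.3]]]}}

```text
clock: 27.3
eef_pos: [529.4, -52.7, 108.3]
tcp_rot: [3.142, -0.0, 1.573]
contact_force: [0.1, -0.3, 0.0]
opening: 0.351
grasp_force: 0.1
```

Run:
```python
from h import *
s=sense();print(s["eef_pos"],s["contact_force"],s["tcp_rot"])
f=grab_frame("scene")
for b in blobs(f,103,370,720,-230,150): print(*b)
```

```text
[529.39703126 -52.71145063 108.27905334] [ 0.13707328 -0.25338789  0.02543129] [ 3.14158946e+00 -2.76954163e-06  1.57280539e+00]
[ 573. -166.] [ 527. -190.] [ 623. -142.] 425.5
[591. -72.] [ 508. -109.] [659. -33.] 1220.0
```

Request:
{"method": "send_rows", "body": {"moves": [[[0, -0.009, 0, 0, 0, 0, -0.3], [0, -0.009, 0, 0, 0, 0, -0.3], [0, -0.009, 0, 0, 0, 0, -0.3], [0, -0.009, 0, 0, 0, 0, -0.3], [0, -0.009, 0, 0, 0, 0, -0.3], [0, -0.009, 0, 0, 0, 0, -0.3], [0, -0.009, 0, 0, 0, 0, -0.3], [0, -0.009, 0, 0, 0, 0, -0.3], [0, -0.009, 0, 0, 0, 0, -0.3], [0, -0.009, 0, 0, 0, 0, -0.3]]]}}

```text
clock: 28.35
eef_pos: [529.4, -142.7, 108.3]
tcp_rot: [3.142, 0.0, 1.573]
contact_force: [0.1, 0.2, -0.5]
opening: 0.351
grasp_force: 0.0
```

Request:
{"method": "send_rows", "body": {"moves": [[[0, -0.009, 0, 0, 0, 0, -0.3], [0, -0.006, 0, 0, 0, 0, -0.3], [0, 0, 0, 0, 0, 0, -0.3], [0, 0, 0.03, 0, 0, 0, -0.3], [0, 0, 0.04, 0, 0, 0, -0.3], [0, 0, 0.04, 0, 0, 0, -0.3], [0, 0.03, 0.02, 0, 0, 0, -0.3], [0, 0.045, 0.01, 0, 0, 0, -0.3], [0, 0.045, 0, 0, 0, 0, -0.3], [0, 0.045, 0, 0, 0, 0, -0.3]]]}}

```text
clock: 29.35
eef_pos: [529.3, 9.8, 249.0]
tcp_rot: [3.14, -0.0, 1.572]
contact_force: [-0.7, -0.8, -0.4]
opening: 0.348
grasp_force: 0.0
```

Request:
{"method": "send_rows", "body": {"moves": [[[-0.01, 0.045, 0, 0, 0, 0, -0.3], [-0.01, 0.045, 0, 0, 0, 0, -0.3], [-0.01, 0.045, 0, 0, 0, 0, -0.3], [-0.01, 0.045, 0, 0, 0, 0, -0.3], [-0.01, 0.045, 0, 0, 0, 0, -0.3], [-0.01, 0.045, 0, 0, 0, 0, -0.3], [-0.01, 0.045, 0, 0, 0, 0, -0.3], [-0.01, 0.045, 0, 0, 0, 0, -0.3], [0, 0.045, 0, 0, 0, 0, -0.3], [0, 0, 0, 0, 0, 0, -0.3]]]}}

```text
clock: 30.35
eef_pos: [448.5, 418.2, 248.2]
tcp_rot: [3.141, -0.002, 1.577]
contact_force: [0.7, -0.0, -0.2]
opening: 0.345
grasp_force: 0.0
```

Run:
```python
from h import *
s=sense();print(s["eef_pos"],s["contact_force"],s["clock"])
S=grab_frame("scene");t=grab_frame("top")
for n,f in(("s",S),("t",t)):
  for b in blobs(f,103,370,720,-330,150): print(n,*b)
cv2.imwrite("pics/end.png",np.hstack([cv2.resize(t["img"][100:280,250:430],(400,400),interpolation=cv2.INTER_CUBIC),cv2.resize(S["img"][90:290,70:440],(400,400),interpolation=cv2.INTER_CUBIC)])[:,:,::-1])
```

```text
[448.50467729 418.16010002 248.20823911] [ 0.68190255 -0.03353147 -0.19384263] 30.35
s [ 664. -152.] [ 638. -160.] [ 692. -146.] 104.5
s [613. -66.] [557. -99.] [658. -34.] 942.5
s [ 576. -166.] [ 525. -191.] [ 622. -142.] 463.5
t [380. -77.] [ 376. -125.] [384. -37.] 50.5
t [ 493. -166.] [ 444. -197.] [ 536. -142.] 577.5
t [ 583. -155.] [ 562. -164.] [ 608. -145.] 132.5
t [630. -60.] [ 598. -100.] [675. -29.] 754.0
```

View pics/end.png

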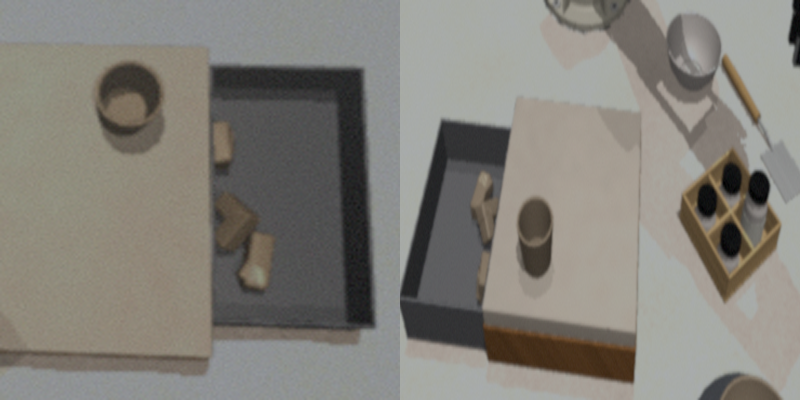

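The left panel shows the slab holding only the cup, with three scraps in the bin at (223,142), (237,222) and (257,260). The parallax between the two views puts all three at bin-floor height. The jar is upright in the crate, so I hand in.

```bash
python3 -c "from rig import sign_off; print(sign_off())"
```

```text
the job is handed in; nothing more can be done
None
```

The job is handed in at about 30 s of the 72 s limit: the tall jar stands upright in the crate's empty cell, all three scraps were slid into the bin, and the cup and short jars were left where they were.

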